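# Switch off the curing lamp and fold the box lid right back

### The job

The printed bust in the UV curing box on the desk is done. First switch its lamp off by pressing down the raised half of the rocker switch on the front deck, and only then flip the box's hinged lid up with your fingertips and on past upright, until it lies back and stays open by itself; leave it standing open with your hand away. Swing the lid without flinging it or pinching it between the fingers, and pick up nothing: the bust stays standing in the box and everything else on the desk stays where it is.

Things in the scene. Friction and masses are not known exactly. Their poses are not given: they have to be found in the camera images.
- curer: the UV curing box, a white plastic case fixed to the desk, 240 mm deep (x) by 220 mm wide (y), turned by up to about 20 degrees. Origin: on the desk; +x points to the hinge side, away from the robot, +z up. Chamber: x = -66 to +90 mm, open on top, rim 97 mm high. In front of it a lower, level control deck: x = -150 to -66 mm, top 58 mm high. On the deck, besides the switch, a fixed timer dial 26 mm across and 10 mm high at x = -122, y = +60 mm
- lid (a joint): angle of the flat grey lid with the amber window, 175 mm long from hinge to lip, 220 mm wide, 7 mm thick, 0.18 to 0.33 kg: 0 = shut, 1.57 = upright, 1.95 = stop. Plain free hinge with slight drag: below about 1.53 rad it falls shut, beyond that its weight carries it on to the stop and holds it there
- lip (a point): middle of the lid's front bottom edge; moves with the lid. With the lid shut it is at x = -85, y = 0, z = 97.5 mm of the box. The lid overhangs the chamber's front wall by 19 mm over its whole 220 mm width, 39 mm clear above the deck, so that a fingertip gets underneath from the front. The lip is 4 mm thick, the lid's upper layer starts 4 mm behind its edge. The point's axes turn with the lid: its x points from lip to hinge, its z out of the lid's upper face
- hinge (a point): middle of the hinge line, at x = +90, y = 0, z = 97 mm of the box; the line runs along the box's y
- lamp_switch (a joint): the black V-shaped rocker of the lamp switch: 0 = on (as found), 0.36 = off (stop). It stays where it is left; about 3 N on the raised half, straight down, turns it over
- switch_high (a point): on the rocker's upper face, in the half that stands raised while the lamp is on, 13 mm from the pivot (4.6 mm above the pivot when on). The rocker is 24 mm (x) by 36 mm (y), its pivot at x = -122, y = -45, z = 65 mm of the box, the raised half on the pivot's +y side; pressed to off, this half lies level at z = 65 mm. Bezel 34 by 46 mm around it, 62 mm high
- bust: grey resin bust, 52 mm high, 26 mm wide, standing loose on the 116 mm turntable inside the chamber (turntable top 35 mm high). Origin under its foot. Bystander
- figure: grey resin figure of a seated man on a 62 mm square plinth, 112 mm high, loose; origin under its middle. Bystander
- spray: clear spray bottle with white pump, 45 mm across, 139 mm high, loose; origin under its middle. Bystander
- tin: flat black tin with a lump of grey putty on top, 64 mm across, 40 mm high, loose; origin under its middle. Bystander
- mouse: black computer mouse, 104 by 56 by 30 mm, on a pale blue 4 mm mouse pad; origin under its middle. Bystander
- pin_vise: turquoise pin vise (hand drill) lying in front of the box, 10 mm thick, 125 mm long; origin under its middle, x along it. Bystander
- usb_stick: black USB stick, 50 by 18 by 9 mm, lying in front of the box; origin under its middle. Bystander

How it is judged:
On the way, in this order (a step that is already met when the one before it is completed fails the run):
1. the rocker switch is pressed over to off while the lid is still shut (value of joint lamp_switch above 0.28 rad and value of joint lid below 0.1 rad), for 0.1 s.
2. the lid has been swung past its over-centre point (value of joint lid above 1.6 rad), for 0.05 s.
At the end, for the whole second after the job is handed in: the lid rests still against its stop (joint above 1.85 rad) with nothing touching it, the switch is off (joint above 0.28 rad) and the bust stands upright on the turntable (value of joint lid above 1.85 rad and velocity of joint lid between -0.05 and 0.05 rad/s and value of joint lamp_switch above 0.28 rad and z of bust in the frame of curer below 0.04 m and angle between bust's own z axis and vertical below 0.15 rad and linear speed of bust below 0.02 m/s).
It fails at once if the lid is raised (more than 0.12 rad) while the lamp is still on (value of joint lid above 0.12 rad and value of joint lamp_switch below 0.28 rad).
It fails at once if the lid is flung open (faster than 4 rad/s) (velocity of joint lid above 4 rad/s).
It fails at once if the lid is not worked with the fingertips: it is pinched (fingers press on its top and its underside at the same time, over 1.5 N each), or pushed with the arm or the gripper's body (over 4 N) ((contact force between the fingers and lid_c0 above 1.5 N and contact force between the fingers and lid_c1 above 1.5 N) or contact force between the arm and lid_c0 above 4 N or contact force between the arm and lid_c1 above 4 N).
It fails at once if the bust is lifted, tipped or shifted by more than 15 mm (distance of bust from where it was at the start of the episode above 0.015 m or angle between bust's own z axis and vertical above 0.4 rad).
It fails at once if another thing on the desk is picked up, tipped or shifted by more than 20 mm (distance of any of figure, spray, tin, mouse, pin_vise, usb_stick from where it was at the start of the episode above 0.02 m or angle between any of figure, spray, tin, mouse, pin_vise, usb_stick's own z axis and vertical above 0.4 rad).
It also fails if it takes over 48 s, if anything falls off the work surface, if the arm or the gripper's body presses on something with over 40 N, if the wrist force passes 120 N, or if a joint passes its speed limit or range.

### The arm

A 6-joint arm with a two-finger parallel gripper is mounted at the origin on the work surface. World frame = base frame: x ahead of the robot, y to its left, z up, the work surface at z = 0. Lengths are in m, angles in rad, forces in N, time in s.
With the tool pointing down it reaches from about 0.2 to 0.875 m from the base axis. Payload 3.4 kg.
Tool frame: the origin (TCP) lies at the very end of the fingers, on their centre line; the grasp point (between the pads) lies 19 mm behind it (robot.grip_depth is the distance from the TCP to the grasp point, in m); z points along the fingers, y is the line along which they close (so a half turn about z gives the same grasp; the last joint's range is limited). The gripper opens to 94 mm and grips with 3 to 60 N. Pads are 16 mm wide; open, the fingers measure 119 mm over their backs; the gripper's body (75 mm by 177 mm) begins 78 mm behind the grasp point.
Start: joints at [-1.389, 0.276, 1.505, -0, 1.361, -0.121], TCP at [0.171, -0.549, 0.205] pointing down, gripper open.
Joint ranges: [-2.89, 2.89], [-0.75, 2.08], [0.22, 2.7], [-1.18, 4.32], [0.11, 2.71], [-2.7, 2.7]. Speed limits (rad/s): [2.57, 2.57, 3.14, 3.14, 3.14, 3.14].

### API

Orientations are given as a unit quaternion [x, y, z, w].
In Python, from bench import robot gives the robot as it stands. The module is installed in compiled form; this text tells all that it offers.
- The arm moves only by the shell command python3 -m creep 'ROWS'. ROWS is JSON, a list of rows, each an object with "hand": the opening, from 0 (shut) to 1 (fully open); "travel": the shift along the world's x, y, z in units of 25 mm (1.0 is 25 mm), a list of three; "angular": the turn, a rotation vector about the world's x, y, z in units of 5 degrees (1.0 is 5 degrees), a list of three. In form: [{"hand": hand, "travel": [tx, ty, tz], "angular": [wx, wy, wz]}, ...]. A call has 1 to 8 rows; each row shifts and turns the commanded pose from where the row before left it; what a row does not reach is not made up. A row lasts 1/12 s, in which the tool goes at most 41.7 mm and 7.16 degrees, less where a joint would pass 70% of its speed; a pose out of reach is approached as far as the arm can. A call is refused whole if a number of a shift passes 1 or a number of a turn 1, either way. A call with a gripper value outside its range is refused whole. The fingers move at their own pace and stop on an object; the grip force is fixed at half the most. Time passes only in rows, so rows that do not move let the fingers close. It gives the time, the measured TCP pose, the force, the opening and the grip force at its end, in the units of the state.
- robot.observe(): the state, without advancing time (a new reading comes with each control period).
- robot.get_image(name): name is "side" or "top" or "wrist"; returns a dict with "img" (420x560x3 uint8, red, green, blue), "fx", "fy", "cx", "cy" (pixels), "extrinsics" (4x4, takes a point from camera to world coordinates); the wrist camera has in their place "T_tool_cam" (4x4, takes a point from camera to tool coordinates, whose origin is the TCP and whose axes are the flange's). Camera axes: x right, y down, z forward; pixel columns grow to the right and rows downward; lengths in m; the calibration is good to about 2 mm. A picture is of the moment at which its call begins: read the wrist's pose just before it. There is no depth.
- robot.hand_in(): hands the job in; it is judged then, once.
Trained networks look in a picture, given as the dict that the camera call returned (one of the last four; its "shot" number tells which), for a name from the list of things; names that differ only in an ending like _2 or _b are one class to them, and where a whole thing is asked for, a point or a joint stands for the part that bears it (a point fixed in the world has none). Each returns a list of dicts, best first, with "score" (0 to 1); they miss things now and then, are a little off and sometimes report something else, mostly with a low value. They report only what shows in the picture. A call takes as long as a camera call.
- robot.find_in(picture, target): "rect" ([left, top, right, bottom] in pixels, round what is visible of it).
- robot.cut_out(picture, target): "mask" (420x560 bool, what is visible of it) and "rect" ([left, top, right, bottom] in pixels, round what is visible of it).
The state is a dict: "clock": time; "qpos": joint angles; "qvel": joint speeds; "joint_efforts": joint torques, N m; "tcp_pos": TCP position; "tool_rot": TCP orientation; "force": force on the tool from outside, world axes, zero at the start; "ft_torque": the same for the moment, N m; "width": opening from 0.0 (shut) to 1.0 (fully open); "grip_force": force on a finger pad.
Only numpy, scipy, OpenCV 4.12 (cv2) and the standard library are available. Lean on these libraries where they do the work, as an engineer would, in place of code of your own. Each camera call takes 0.05 s, during which the arm holds its last target. There are 200 camera calls.

## Working session

There is one attempt and no reset: what is moved stays moved. The work goes in short steps, Python scripts to look and compute and a shell command to move; the robot and the scene stay as the last step left them, time stands still between calls to the robot, and variables do not carry over. Pictures are saved under pics/ and viewed, at most 10 in all, crops included, and the job is handed in when it is done.

```bash
mkdir -p pics
cat > h.py <<'E'
from bench import robot
import numpy as np, cv2
def snap(n,f):
    p=robot.get_image(n); cv2.imwrite('pics/'+f,p['img'][:,:,::-1]); return p
def ray(p,u,v,T=None):
    T=np.array(p['extrinsics']) if T is None else T
    d=np.array([(u-p['cx'])/p['fx'],(v-p['cy'])/p['fy'],1]); return T[:3,3],T[:3,:3]@d
def atz(p,u,v,z,T=None):
    o,d=ray(p,u,v,T); return o+d*(z-o[2])/d[2]
E
python3 - <<'E'
from h import *
for n in('top','side'):
    p=snap(n,n+'1.png')
    print(n,p['fx'],np.round(p['extrinsics'],3).tolist())
    for t in['curer','lid','lamp_switch','bust','figure','spray','tin','mouse','pin_vise','usb_stick']:
        r=robot.find_in(p,t)
        print(t,[(np.round(x['rect']).tolist(),round(x['score'],2)) for x in r[:2]])
E
```

```text
top 443.84826437860744 [[0.107, -0.971, 0.216, 0.284], [-0.994, -0.105, 0.021, -0.047], [0.002, -0.217, -0.976, 1.089], [0.0, 0.0, 0.0, 1.0]]
curer [([250.0, 116.0, 354.0, 256.0], 0.9)]
lid [([252.0, 136.0, 357.0, 220.0], 0.8)]
lamp_switch [([319.0, 226.0, 335.0, 233.0], 0.66)]
bust []
figure [([375.0, 171.0, 406.0, 201.0], 0.84), ([319.0, 221.0, 334.0, 233.0], 0.41)]
spray [([204.0, 185.0, 230.0, 216.0], 0.87)]
tin []
mouse [([430.0, 290.0, 452.0, 332.0], 0.74), ([250.0, 135.0, 353.0, 254.0], 0.35)]
pin_vise [([275.0, 254.0, 278.0, 294.0], 0.66)]
usb_stick [([372.0, 168.0, 409.0, 206.0], 0.7), ([325.0, 261.0, 336.0, 278.0], 0.49)]
side 471.51916353678257 [[-0.979, -0.162, 0.125, 0.35], [-0.204, 0.731, -0.651, 0.898], [0.014, -0.663, -0.749, 1.18], [0.0, 0.0, 0.0, 1.0]]
curer [([210.0, 171.0, 313.0, 246.0], 0.95)]
lid []
lamp_switch [([296.0, 192.0, 304.0, 199.0], 0.61), ([210.0, 174.0, 311.0, 244.0], 0.39)]
bust [([298.0, 193.0, 305.0, 199.0], 0.18)]
figure [([262.0, 147.0, 283.0, 176.0], 0.64)]
spray [([262.0, 243.0, 277.0, 275.0], 0.57), ([232.0, 172.0, 296.0, 226.0], 0.43)]
tin [([251.0, 139.0, 268.0, 152.0], 0.66)]
mouse [([338.0, 144.0, 369.0, 162.0], 0.92)]
pin_vise [([309.0, 234.0, 343.0, 236.0], 0.6)]
usb_stick [([325.0, 205.0, 334.0, 209.0], 0.38)]
```

Run:
```python
import cv2
a=cv2.imread('pics/top1.png')[100:340,180:480];cv2.imwrite('pics/a.png',cv2.resize(a,None,fx=2.5,fy=2.5,interpolation=2))
```

```text
(no output)
```

View pics/a.png

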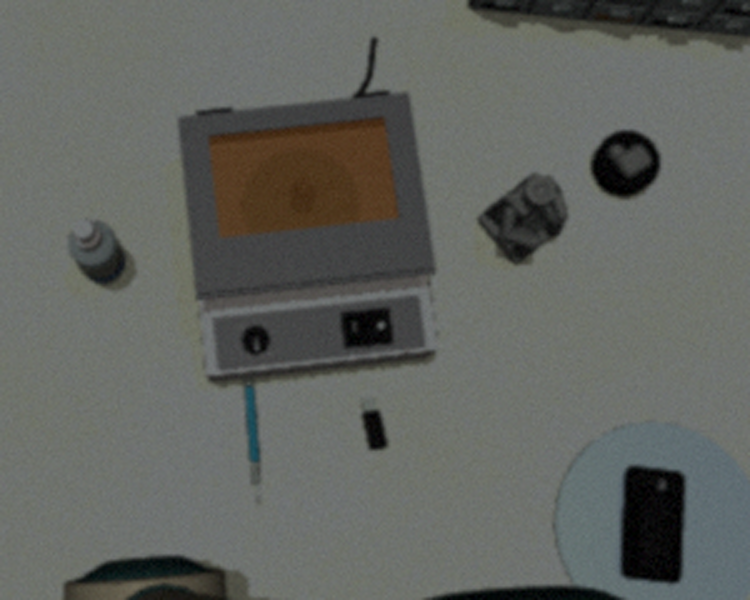

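The picture shows the box with its lid shut. Its lid corners are at crop (180,118), (408,95), (435,270) and (198,297), the dial at (256,340), the switch at (367,328), and the deck front corners at (210,376) and (435,351). The pin vise and USB stick lie in front. I'll fit the box pose to these points.

Run:
```python
from h import *
from scipy.optimize import least_squares
p=robot.get_image('top')
C=[(198,297,-.085,.11,.1),(435,271,-.085,-.11,.1),(256,340,-.122,.06,.066),(367,328,-.122,-.045,.064),(210,376,-.150,.11,.055),(436,351,-.15,-.11,.055),(180,118,.09,.11,.104),(408,95,.09,-.11,.104)]
W=np.array([atz(p,180+a/2.5,100+b/2.5,z)[:2] for a,b,_,_,z in C]);L=np.array([c[2:4] for c in C])
def f(s):
    c,n=np.cos(s[2]),np.sin(s[2]); return (L@np.array([[c,n],[-n,c]])+s[:2]-W).ravel()
r=least_squares(f,[.5,0,0]);print(r.x,np.round(f(r.x).reshape(-1,2)*1000,1).tolist())
x,y,t=r.x;R=np.array([[np.cos(t),-np.sin(t)],[np.sin(t),np.cos(t)]])
for n,q in dict(high=(-.122,-.032),lip=(-.085,0),hinge=(.09,0),dial=(-.122,.06)).items(): print(n,R@q+[x,y])
for n,(u,v,z) in dict(spray=(100,265,.02),fig=(520,240,.03),pv=(252,400,.01),usb=(374,430,.01),usbtop=(367,402,.01)).items(): print(n,atz(p,180+u/2.5,100+v/2.5,z))
s=robot.observe();print(s['tcp_pos'],s['tool_rot'],s['width'],s['clock'],s['force'])
w=robot.get_image('wrist');print(np.round(w['T_tool_cam'],3).tolist(),w['fx'])
```

```text
[ 0.57539696 -0.06065493  0.21920435] [[-2.6, 0.9], [-2.0, -1.5], [0.5, 0.1], [0.6, -0.4], [-1.0, 3.5], [0.6, -2.8], [1.0, 2.1], [2.9, -1.8]]
high [ 0.46327483 -0.11841847]
lip [ 0.49243095 -0.07913844]
hinge [ 0.66324333 -0.04108415]
dial [ 0.44326914 -0.02861996]
spray [0.50772328 0.13341979 0.02      ]
fig [ 0.57511755 -0.27562354  0.03      ]
pv [ 0.39253245 -0.03016713  0.01      ]
usb [ 0.37644422 -0.1504296   0.01      ]
usbtop [ 0.40260056 -0.14137803  0.01      ]
[ 0.17145481 -0.54887306  0.20548466] [ 9.88559026e-01  1.50834510e-01 -1.44906497e-05  4.04171687e-05] 1.0035263706564959 1.15 [-0.828517    0.41520118 -0.75224117]
[[0.0, -0.969, -0.248, 0.071], [1.0, 0.0, -0.001, -0.0], [0.001, -0.248, 0.969, -0.18], [0.0, 0.0, 0.0, 1.0]] 301.53770355185344
```

```bash
python3 -m creep '[{"hand":0,"travel":[0.65,0.95,0],"angular":[0,0,-0.96]},{"hand":0,"travel":[0.65,0.95,0],"angular":[0,0,0]},{"hand":0,"travel":[0.65,0.95,0],"angular":[0,0,0]},{"hand":0,"travel":[0.65,0.95,0],"angular":[0,0,0]},{"hand":0,"travel":[0.65,0.95,0],"angular":[0,0,0]},{"hand":0,"travel":[0.65,0.95,0],"angular":[0,0,0]},{"hand":0,"travel":[0.65,0.95,0],"angular":[0,0,0]},{"hand":0,"travel":[0.65,0.95,0],"angular":[0,0,0]}]'; python3 -m creep '[{"hand":0,"travel":[0.65,0.95,0],"angular":[0,0,0]},{"hand":0,"travel":[0.65,0.95,0],"angular":[0,0,0]},{"hand":0,"travel":[0.65,0.95,0],"angular":[0,0,0]},{"hand":0,"travel":[0.65,0.95,0],"angular":[0,0,0]},{"hand":0,"travel":[0.65,0.95,0],"angular":[0,0,0]},{"hand":0,"travel":[0.65,0.95,0],"angular":[0,0,0]},{"hand":0,"travel":[0.3,0.5,0],"angular":[0,0,0]},{"hand":0,"travel":[0,0,0],"angular":[0,0,0]}]'
cat >> h.py <<'E'
from scipy.spatial.transform import Rotation as Ro
def wrist(f):
    s=robot.observe(); w=snap('wrist',f); T=np.eye(4);T[:3,:3]=Ro.from_quat(s['tool_rot']).as_matrix();T[:3,3]=s['tcp_pos']
    return w,T@np.array(w['T_tool_cam']),s
E
python3 - <<'E'
from h import *
w,T,s=wrist('w1.png');print(s['tcp_pos'],s['tool_rot'],s['clock'],s['width'])
for t in['lamp_switch','switch_high']:
  for r in robot.find_in(w,t)[:2]:
    a=r['rect'];print(t,a,r['score'],atz(w,(a[0]+a[2])/2,(a[1]+a[3])/2,.066,T))
E
```

```text
clock: 1.87
tcp_pos: [0.302, -0.3577, 0.2056]
tool_rot: [0.994, 0.109, 0.0, 0.0]
force: [0.7, -0.5, 1.3]
width: 0.468
grip_force: 0.0
clock: 2.53
tcp_pos: [0.4076, -0.2015, 0.2056]
tool_rot: [0.994, 0.111, 0.001, -0.0]
force: [0.4, -0.3, 0.0]
width: 0.004
grip_force: 0.0
[ 0.40764087 -0.20146567  0.20563761] [ 9.93804893e-01  1.11136786e-01  5.12932643e-04 -4.32066744e-04] 2.5333 0.004209480186210556
lamp_switch [204.6, 118.7, 242.4, 140.7] 0.59 [ 0.46594491 -0.13145894  0.066     ]
lamp_switch [346.0, 0.0, 434.3, 79.0] 0.52 [ 0.58372172 -0.2724156   0.066     ]
switch_high [202.7, 117.4, 241.4, 139.0] 0.89 [ 0.46708425 -0.12974096  0.066     ]
switch_high [456.8, 1.9, 522.8, 25.6] 0.5 [ 0.62528792 -0.35698364  0.066     ]
```

View pics/w1.png

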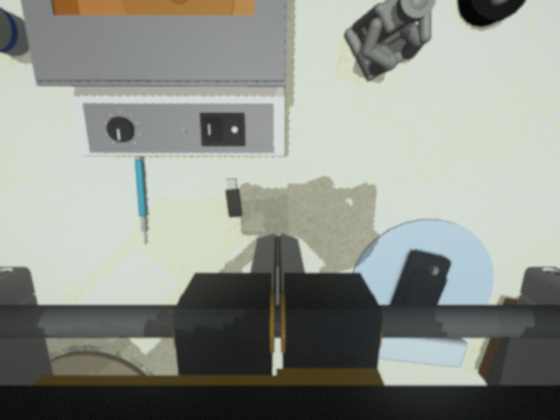

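The wrist view shows the dial at (121,129), the switch at (223,129), the lip edge from (37,84) to (286,83), and the deck front from (84,156) to (285,155).

Run:
```python
from h import *
from scipy.optimize import least_squares
w,T,s=wrist('w2.png')
C=[(37,84,-.085,.11,.1),(286,83,-.085,-.11,.1),(121,129,-.122,.06,.066),(223,129,-.122,-.045,.063),(84,155.5,-.150,.11,.056),(285.5,155,-.15,-.11,.056)]
W=np.array([atz(w,a,b,z,T)[:2] for a,b,_,_,z in C]);L=np.array([c[2:4] for c in C])
def f(s):
    c,n=np.cos(s[2]),np.sin(s[2]); return (L@np.array([[c,n],[-n,c]])+s[:2]-W).ravel()
r=least_squares(f,[.5,0,0]);print(r.x,np.round(f(r.x).reshape(-1,2)*1000,1).tolist())
x,y,t=r.x;R=np.array([[np.cos(t),-np.sin(t)],[np.sin(t),np.cos(t)]])
for n,q in dict(high=(-.122,-.031),lip=(-.085,0),hinge=(.09,0),pre=(-.125,0.005)).items(): 
  P=R@q+[x,y];print(n,P,(P-s['tcp_pos'][:2])/.025)
```

```text
[ 0.57496797 -0.06256136  0.22518056] [[-0.8, -1.7], [-0.5, -1.1], [0.3, 0.8], [1.1, 0.1], [-0.6, 1.9], [0.6, -0.0]]
high [ 0.46296976 -0.12001918] [2.27100176 3.37566489]
lip [ 0.4921139  -0.08154036] [3.43676726 4.91481752]
hinge [ 0.66269582 -0.04246595] [10.26004391  6.47779407]
pre [ 0.45200734 -0.08559789] [1.83250469 4.75251649]
```

```bash
python3 -m creep '[{"hand":0,"travel":[0.57,0.85,0],"angular":[0,0,0]},{"hand":0,"travel":[0.57,0.85,-0.6],"angular":[0,0,0]},{"hand":0,"travel":[0.57,0.85,-0.8],"angular":[0,0,0]},{"hand":0,"travel":[0.57,0.85,-0.8],"angular":[0,0,0]},{"hand":0,"travel":[0,0,-0.9],"angular":[0,0,0]},{"hand":0,"travel":[0,0,-0.8],"angular":[0,0,0]},{"hand":0,"travel":[0,0,-0.6],"angular":[0,0,0]},{"hand":0,"travel":[0,0,0],"angular":[0,0,0]}]'
python3 - <<'E'
from h import *
wrist('w3.png')
a=cv2.imread('pics/w3.png');p=snap('side','s3.png');b=cv2.imread('pics/s3.png')[150:260,190:350]
cv2.imwrite('pics/c.png',np.vstack([cv2.resize(a[40:280,120:440],(640,400)),cv2.resize(b[:55],(640,200))]) )
E
```

```text
clock: 3.4
tcp_pos: [0.4608, -0.119, 0.0902]
tool_rot: [0.994, 0.109, -0.003, -0.001]
force: [-0.5, 0.8, -0.6]
width: 0.005
grip_force: 0.0
```

View pics/w3.png

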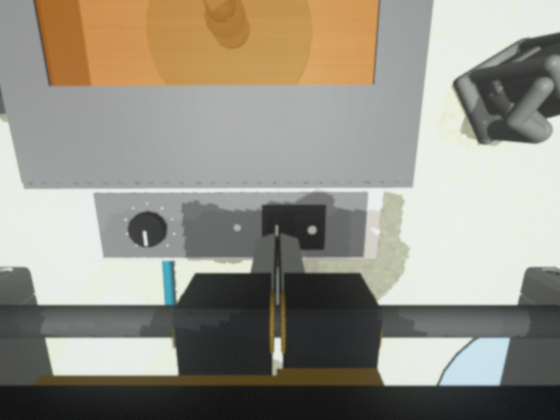

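The fingertip is at (277,228), over the left (raised) half of the rocker, whose bezel spans columns 261–326. Pressing.

```bash
python3 -m creep '[{"hand":0,"travel":[0,0,-0.4],"angular":[0,0,0]},{"hand":0,"travel":[0,0,-0.3],"angular":[0,0,0]},{"hand":0,"travel":[0,0,-0.1],"angular":[0,0,0]},{"hand":0,"travel":[0,0,-0.1],"angular":[0,0,0]},{"hand":0,"travel":[0,0,-0.1],"angular":[0,0,0]},{"hand":0,"travel":[0,0,-0.04],"angular":[0,0,0]},{"hand":0,"travel":[0,0,0],"angular":[0,0,0]}]'
```

```text
clock: 4.08
tcp_pos: [0.4636, -0.1187, 0.0673]
tool_rot: [0.994, 0.109, 0.0, -0.0]
force: [-0.2, 0.7, 2.7]
width: 0.007
grip_force: 1.1
```

```bash
python3 -m creep '[{"hand":0,"travel":[0,0,-0.08],"angular":[0,0,0]},{"hand":0,"travel":[0,0,-0.08],"angular":[0,0,0]},{"hand":0,"travel":[0,0,0],"angular":[0,0,0]},{"hand":0,"travel":[0,0,0],"angular":[0,0,0]}]'
```

```text
clock: 4.42
tcp_pos: [0.4638, -0.1187, 0.065]
tool_rot: [0.994, 0.109, 0.001, 0.0]
force: [-2.5, 2.8, 18.4]
width: 0.007
grip_force: 8.9
```

```bash
python3 -m creep '[{"hand":0,"travel":[0,0,0.8],"angular":[0,0,0]},{"hand":0,"travel":[0,0,1],"angular":[0,0,0]},{"hand":0,"travel":[0,0,1],"angular":[0,0,0]},{"hand":0,"travel":[-0.3,0.5,0],"angular":[0.22,-0.97,0]},{"hand":0,"travel":[-0.3,0.5,0],"angular":[0.22,-0.97,0]},{"hand":0,"travel":[-0.1,0.3,0],"angular":[0.22,-0.97,0]},{"hand":0,"travel":[0,0,0],"angular":[0.22,-0.97,0]},{"hand":0,"travel":[0,0,0],"angular":[0.22,-0.97,0]}]'
python3 -m creep '[{"hand":0,"travel":[0,0,0],"angular":[0.22,-0.97,0]},{"hand":0,"travel":[0,0,0],"angular":[0.22,-0.97,0]},{"hand":0,"travel":[0,0,0],"angular":[0.22,-0.97,0]},{"hand":0,"travel":[0,0,0],"angular":[0.22,-0.97,0]},{"hand":0,"travel":[0,0,0],"angular":[0,0,0]},{"hand":0,"travel":[0,0,0],"angular":[0,0,0]}]'
cat >> h.py <<'E'
def box():
    s=robot.observe();t=.22518;R=np.array([[np.cos(t),np.sin(t)],[-np.sin(t),np.cos(t)]])
    print('box',np.round(R@(s['tcp_pos'][:2]-np.array([.57497,-.06256])),4),s['tcp_pos'],'zdir',np.round(Ro.from_quat(s['tool_rot']).as_matrix()[:,2],3),s['qpos'])
E
python3 - <<'E'
from h import *
box();w,T,s=wrist('w4.png')
for r in robot.find_in(w,'lamp_switch')[:2]:print(r['rect'],r['score'])
E
```

```text
clock: 5.08
tcp_pos: [0.4458, -0.0862, 0.1335]
tool_rot: [0.97, 0.108, 0.216, -0.023]
force: [0.7, -0.5, -0.1]
width: 0.001
grip_force: 0.0
clock: 5.58
tcp_pos: [0.4439, -0.0842, 0.1304]
tool_rot: [0.933, 0.102, 0.341, -0.045]
force: [-0.0, 0.6, 0.3]
width: 0.001
grip_force: 0.0
box [-0.1325  0.0082] [ 0.44394212 -0.08416256  0.1304453 ] zdir [ 0.627  0.154 -0.764] [-0.9125883  -0.036654    2.3815192   1.01951315  0.76517347 -0.31639899]
[314.6, 242.3, 361.8, 274.1] 0.59
```

View pics/w4.png

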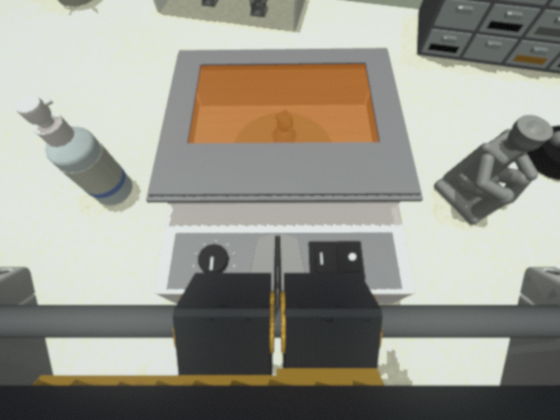

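The lid is still shut, the bust is visible at (285,122), and the fingertip sits in front of the lip between dial and switch. Going down and under the lip.

```bash
python3 -m creep '[{"hand":0,"travel":[0,0,-0.8],"angular":[0,0,0]},{"hand":0,"travel":[0,0,-0.8],"angular":[0,0,0]},{"hand":0,"travel":[0,0,-0.7],"angular":[0,0,0]},{"hand":0,"travel":[0,0,0],"angular":[0,0,0]},{"hand":0,"travel":[0,0,0],"angular":[0,0,0]}]'
python3 -c "
from h import *
box()"
```

```text
clock: 6.1
tcp_pos: [0.4454, -0.0828, 0.0736]
tool_rot: [0.933, 0.105, 0.342, -0.046]
force: [0.6, 0.8, 0.8]
width: 0.006
grip_force: 0.0
box [-0.1308  0.0092] [ 0.44539802 -0.08275259  0.07363374] zdir [ 0.628  0.157 -0.762] [-0.90845947  0.11153025  2.48463527  1.28847617  0.66367081 -0.67078559]
```

```bash
python3 -m creep '[{"hand":0,"travel":[0.5,0.11,0],"angular":[0,0,0]},{"hand":0,"travel":[0.5,0.11,0],"angular":[0,0,0]},{"hand":0,"travel":[0.5,0.11,0],"angular":[0,0,0]},{"hand":0,"travel":[0.4,0.09,0],"angular":[0,0,0]},{"hand":0,"travel":[0,0,0],"angular":[0,0,0]},{"hand":0,"travel":[0,0,0],"angular":[0,0,0]}]'
python3 - <<'E'
from h import *
box()
w,T,s=wrist('w5.png')
E
```

```text
clock: 6.6
tcp_pos: [0.4934, -0.0727, 0.0751]
tool_rot: [0.932, 0.106, 0.343, -0.044]
force: [0.1, 0.9, 0.5]
width: 0.003
grip_force: 0.0
box [-0.0818  0.0084] [ 0.49336492 -0.07265207  0.07509516] zdir [ 0.63   0.155 -0.761] [-0.74328817  0.15269403  2.41859354  1.37241546  0.58393783 -0.60248793]
```

View pics/w5.png

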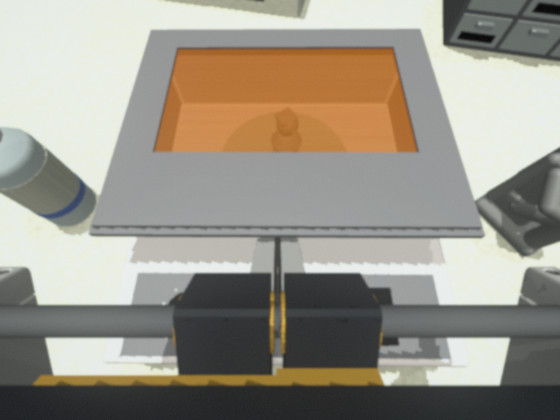

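```bash
python3 -m creep '[{"hand":0,"travel":[0,0,0.2],"angular":[0,0,0]},{"hand":0,"travel":[0.01,0,0.3],"angular":[0,0,0]},{"hand":0,"travel":[0.03,0.01,0.4],"angular":[0,0,0]},{"hand":0,"travel":[0.05,0.01,0.4],"angular":[0,0,0]},{"hand":0,"travel":[0.06,0.01,0.4],"angular":[0,0,0]},{"hand":0,"travel":[0,0,0],"angular":[0,0,0]}]'
python3 - <<'E'
from h import *
box()
w,T,s=wrist('w6.png')
E
```

```text
clock: 7.15
tcp_pos: [0.4959, -0.0725, 0.1178]
tool_rot: [0.932, 0.105, 0.343, -0.043]
force: [-2.0, 0.7, -1.0]
width: 0.002
grip_force: 0.9
box [-0.0793  0.008 ] [ 0.49589603 -0.07251058  0.11775431] zdir [ 0.63   0.153 -0.761] [-0.7348371   0.05307126  2.34443203  1.13867285  0.63159964 -0.30875777]
```

View pics/w6.png

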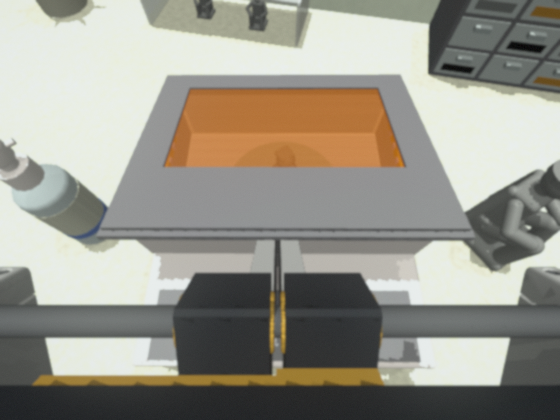

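The lip stays on the finger (row 236) while the box drops away beneath it, so the lid is rising, now at about 0.2 rad. Continuing along the arc.

```bash
python3 -m creep '[{"hand":0,"travel":[0.17,0.04,0.68],"angular":[0,0,0]},{"hand":0,"travel":[0.23,0.05,0.66],"angular":[0,0,0]},{"hand":0,"travel":[0.30,0.07,0.63],"angular":[0,0,0]},{"hand":0,"travel":[0.36,0.08,0.60],"angular":[0,0,0]},{"hand":0,"travel":[0.41,0.09,0.56],"angular":[0,0,0]},{"hand":0,"travel":[0,0,0],"angular":[0,0,0]}]'
python3 - <<'E'
from h import *
box()
w,T,s=wrist('w7.png')
E
```

```text
clock: 7.7
tcp_pos: [0.5348, -0.0647, 0.1971]
tool_rot: [0.932, 0.105, 0.344, -0.043]
force: [-0.1, -0.8, 1.0]
width: 0.008
grip_force: 0.3
box [-0.0396  0.0068] [ 0.53484636 -0.06474701  0.19712869] zdir [ 0.632  0.153 -0.76 ] [-0.63087728 -0.03266072  2.15637475  0.86199083  0.71288008  0.12875292]
```

View pics/w7.png

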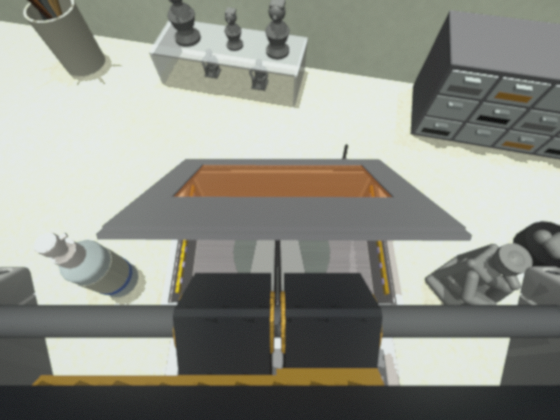

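The lid is at about 0.7 rad, lip at row 236, nothing else disturbed. Continuing.

```bash
python3 -m creep '[{"hand":0,"travel":[0.46,0.11,0.51],"angular":[0,0,0]},{"hand":0,"travel":[0.51,0.12,0.46],"angular":[0,0,0]},{"hand":0,"travel":[0.55,0.13,0.41],"angular":[0,0,0]},{"hand":0,"travel":[0.59,0.14,0.35],"angular":[0,0,0]},{"hand":0,"travel":[0.62,0.14,0.29],"angular":[0,0,0]},{"hand":0,"travel":[0.65,0.15,0.22],"angular":[0,0,0]},{"hand":0,"travel":[0,0,0],"angular":[0,0,0]}]'
python3 - <<'E'
from h import *
box()
w,T,s=wrist('w8.png')
E
```

```text
clock: 8.33
tcp_pos: [0.6188, -0.0443, 0.2501]
tool_rot: [0.933, 0.105, 0.342, -0.045]
force: [0.5, -0.4, 0.4]
width: 0.007
grip_force: 0.0
box [0.0468 0.008 ] [ 0.61884419 -0.04434791  0.25011471] zdir [ 0.629  0.155 -0.762] [-0.4540006   0.02653723  1.94215438  0.68400361  0.71735139  0.47107469]
```

View pics/w8.png

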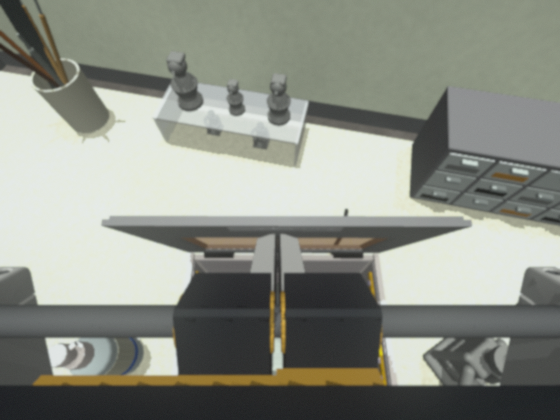

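The lid is about 1.35 rad, the fingertip contacting its underside just below the lip. A gentle push now takes it past upright.

```bash
python3 -m creep '[{"hand":0,"travel":[0.34,0.08,0.05],"angular":[0,0,0]},{"hand":0,"travel":[0.34,0.08,0.03],"angular":[0,0,0]},{"hand":0,"travel":[0.34,0.08,0],"angular":[0,0,0]},{"hand":0,"travel":[0.34,0.08,0],"angular":[0,0,0]},{"hand":0,"travel":[0.34,0.08,0],"angular":[0,0,0]},{"hand":0,"travel":[0.34,0.08,0],"angular":[0,0,0]},{"hand":0,"travel":[0.3,0.07,0],"angular":[0,0,0]},{"hand":0,"travel":[0,0,0],"angular":[0,0,0]}]'
python3 -m creep '[{"hand":0,"travel":[0,0,0],"angular":[0,0,0]},{"hand":0,"travel":[0,0,0],"angular":[0,0,0]},{"hand":0,"travel":[0,0,0],"angular":[0,0,0]},{"hand":0,"travel":[0,0,0],"angular":[0,0,0]}]'
python3 - <<'E'
from h import *
box()
w,T,s=wrist('w9.png')
E
```

```text
clock: 9.05
tcp_pos: [0.6774, -0.0301, 0.2526]
tool_rot: [0.933, 0.105, 0.342, -0.045]
force: [-0.8, -0.7, 0.8]
width: 0.005
grip_force: 0.0
clock: 9.38
tcp_pos: [0.6755, -0.0304, 0.2525]
tool_rot: [0.933, 0.105, 0.342, -0.045]
force: [-0.9, 0.2, 0.7]
width: 0.006
grip_force: 0.0
box [0.1052 0.0089] [ 0.6755007  -0.03044908  0.2525496 ] zdir [ 0.629  0.155 -0.762] [-0.36672384  0.10471295  1.84819976  0.62857489  0.68036755  0.58686704]
```

View pics/w9.png

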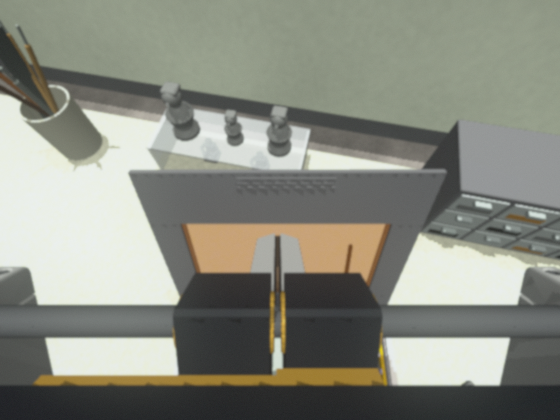

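The lid has swung back to its stop (lip at row 170) and no longer touches the fingers. Retreating.

```bash
python3 -m creep '[{"hand":0,"travel":[-0.7,-0.16,0.2],"angular":[0,0,0]},{"hand":0,"travel":[-0.9,-0.2,0.3],"angular":[0,0,0]},{"hand":0,"travel":[-0.9,-0.2,0.3],"angular":[0,0,0]},{"hand":0,"travel":[-0.9,-0.2,0.3],"angular":[0,0,0]},{"hand":0,"travel":[-0.9,-0.2,0.3],"angular":[0,0,0]},{"hand":0,"travel":[-0.9,-0.2,0],"angular":[0,0,0]},{"hand":0,"travel":[-0.5,-0.1,0],"angular":[0,0,0]},{"hand":0,"travel":[0,0,0],"angular":[0,0,0]}]'
python3 - <<'E'
from h import *
wrist('w10.png');snap('top','t10.png');snap('side','s10.png')
I=lambda f:cv2.imread('pics/'+f)
cv2.imwrite('pics/d.png',np.hstack([cv2.resize(I('w10.png'),(400,300)),cv2.resize(I('s10.png')[110:290,180:420],(400,300))]))
E
```

```text
clock: 10.1
tcp_pos: [0.5313, -0.0622, 0.2877]
tool_rot: [0.933, 0.104, 0.342, -0.044]
force: [0.4, -0.5, -0.9]
width: 0.006
grip_force: 0.0
```

View pics/d.png

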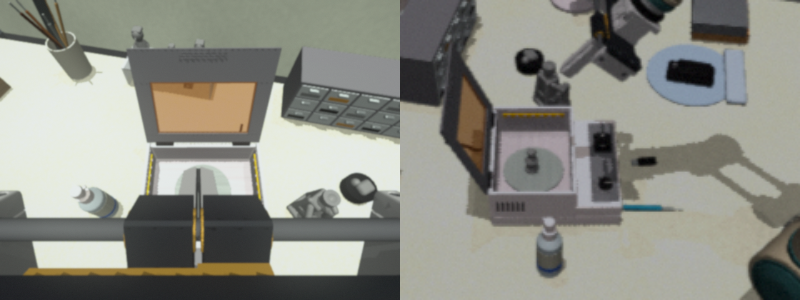

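The lid stands open past upright at (465,130) in the side view. The bust stands on the turntable at (532,160), the hand is clear, and everything else is in place.

```bash
python3 -c "
from bench import robot
print(robot.hand_in())"
```

```text
the job is handed in; nothing more can be done
None
```

I pressed the lamp switch to its off stop and then swung the lid past upright; it lies open by itself with the hand clear, the bust standing and nothing else visibly moved. The job is handed in at about 10 s of the 48 s; the hand-in returned no verdict.

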